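Lock the foot carriage on the alignment rail

TASK

Take the rail stop with the T-bar handle out of the wooden block, put its nut down into the slot of the strut rail in front of the foot carriage and slide the stop along the slot, keeping it upright, to push the carriage back on to the spring plunger of the heel block until you feel about 10 N. Holding it there, press the handle down and turn it a quarter turn clockwise (seen from above) so that the nut catches under the lips of the rail, then let go: the carriage must stay lightly clamped. Leave the other things on the bench where they are.

Things in the scene. Friction and masses are not known exactly. Their poses are not given: they have to be found in the camera images.
- rail: fixed rail of zinc-plated slotted strut lying on the bench, slot up: 41 mm wide, 41 mm high, 500 mm long (y -220 to +280 mm). Origin on the bench under the middle of the slot; own y along the rail towards the heel block, x across, z up
- slot (a point): middle of the open slot, level with the rail's top (41 mm over the bench), at y = -160 mm of the rail; axes as the rail. The slot is 22 mm wide between two lips that turn down inside to 7.5 mm below the top; under them the channel is 36 mm wide and 38 mm deep
- heel_block (a point): point on the rail's top, mid-width, at the front of the grey heel block that stands fixed across the +y end of the rail (y = +260 mm); axes as the rail. Through the block goes a barrel with a sprung, rubber-tipped plunger, set by hand: its tip is somewhere 22 to 70 mm in front of the block. It yields from 1 N, 2.5 N more per mm, blocked after 10 mm
- carriage: foot carriage: aluminium sole plate 290 mm long (along the rail), 74 wide, 12 thick, on top of the rail, with a prosthetic foot, toes to -y. Slides only along the rail, 1 N of friction. Origin at the middle of its underside, axes as the rail. It starts clear of the plunger, 5 to 68 mm of travel short of it. Toes 60 mm behind the plate's end, 40 mm high over the rail; ankle 130 mm
- carriage_end (a point): middle of the flat end face of the sole plate on the toe side (its -y end), 6 mm above the top of the rail; axes as the rail. The stop's collar pushes here; the carriage is to be left clamped with about 10 N (3 to 14 N after some loss on letting go), never pushed with 20 N, and the stop not levered askew (0.07 rad)
- stop_grip (a point): middle of the black T-bar handle of the rail stop (0.2 kg in all), half-way up: the bar is 52 mm long (own x), 14 mm thick (own y), 24 mm high. It is 68 mm above the underside of the nut; own z points up along the stud
- stop_nut (a point): middle of the underside of the steel channel nut at the foot of the stop: 34 mm long (own x, in line with the handle bar), 19 wide, body 8 thick, on top ridges 2 mm high with two cross grooves for the lips. Two opposite corners are cut, so in the channel it turns only clockwise from above and stops just past a quarter turn. Caught, its underside is 15.5 mm below the rail's top
- stop_collar (a point): middle of the underside of the stop's round aluminium collar (44 mm across, 10 thick), 12.5 mm above the nut's underside. A spring holds it down on the stud: yields from 5 N, 1.3 N more per mm, blocked after 9 mm (17 N). With the collar just on the rail the nut is still between the lips; the handle must be pressed 5 mm farther (12 N) before the nut can turn
- block: fixed wooden block 75 x 145 mm, 34 mm high, origin under its middle. Two pockets in its top, 38 mm (own x) by 23 mm and 30 mm deep, at y = -36 and +36 mm: in one the rail stop hangs by its collar, bar along the block's x; in the other the knob screw
- knob_screw_mid (a point): bystander: screw with a round black knob 42 mm across, 20 mm high, in the other pocket of the block; point half-way up the knob
- foot_form: bystander: white plaster foot 190 mm long, 115 mm high; origin under its middle
- pliers: bystander: pliers with red handles, 165 mm long, lying flat; origin at the rivet
- pylon: bystander: aluminium tube 32 mm across, 110 mm high, standing in a dark clamp; origin under it
Mind the look-alikes: they are no part of the job. Leave any red look-alike of the part that bears stop_grip alone.

How it is judged (in metres and radians):
On the way, in this order (a step that is already met when the one before it is completed fails the run):
1. the nut is down in the slot, bar along the rail, the carriage not yet pressed (z of stop_nut in the frame of rail below 0.033 m and x of stop_nut in the frame of rail between -0.004 and 0.004 m and angle between the x axis of stop_nut and the y axis of rail, either way round below 0.25 rad and angle between stop_nut's own z axis and vertical below 0.15 rad and contact force between stop and carriage below 4 N), for 0.1 s.
2. the stop presses the carriage on the spring plunger with more than 5 N (contact force between stop and carriage above 5 N), for 0.1 s.
At the end, for the whole second after the job is handed in: The stop, let go, stays pressed on the carriage with 3 to 14 N; it is upright (0.1 rad), its nut across the rail (0.22 rad), in the middle of it (3 mm) and lifted by its spring into the lips (underside of the nut 14.2 to 16.5 mm below the rail's top) (contact force between stop and carriage between 3 and 14 N and angle between the x axis of stop_nut and the x axis of rail, either way round below 0.22 rad and z of stop_nut in the frame of rail between 0.0245 and 0.0268 m and x of stop_nut in the frame of rail between -0.003 and 0.003 m and angle between stop_nut's own z axis and vertical below 0.1 rad); the robot touches nothing.
It fails at once if the stop is pressed on the carriage with more than 20 N (contact force between stop and carriage above 20 N).
It fails at once if the stop is forced down so hard that its collar bears on the rail with more than 40 N (contact force between collar and rail above 40 N).
It fails at once if a bystander is moved by more than 20 mm (distance of any of foot_form, pliers, pylon, knob_screw_mid from where it was at the start of the episode above 0.02 m).
It fails at once if the stop is levered more than 0.07 rad out of upright while its nut is in the slot (z of stop_nut in the frame of rail below 0.036 m and angle between stop_nut's own z axis and vertical above 0.07 rad).
It also fails if it takes over 64 s, if anything falls off the work surface, if the arm or the gripper's body presses on something with over 40 N, if the wrist force passes 120 N, or if a joint passes its speed limit or range.

ROBOT

A 6-joint arm with a two-finger parallel gripper is mounted at the origin on the work surface. World frame = base frame: x ahead of the robot, y to its left, z up, the work surface at z = 0. Lengths are in mm, angles in rad, forces in N, time in s.
With the tool pointing down it reaches from about 325 to 900 mm from the base axis. Payload 6.1 kg.
Tool frame: the origin (TCP) lies at the very end of the fingers, on their centre line; the grasp point (between the pads) lies 19 mm behind it; z points along the fingers, y is the direction in which the jaws open and shut (so a half turn about z gives the same grasp; the last joint's range is limited). The gripper opens to 85 mm and grips with 20 to 120 N. Pads are 22 mm wide; open, the fingers measure 114 mm over their backs; the gripper's body (76 mm by 85 mm) begins 54 mm behind the grasp point. The pads swing forward as they close: fully open they stand 13 mm farther back than shut.
Start: joints at [1.16, 0.22, 1.526, -0, 1.395, -0.126], TCP at [175.602, 599.816, 231.3] pointing down, gripper open.
Joint ranges: [-2.98, 2.98], [-0.91, 2.08], [0.09, 2.57], [-1.24, 4.39], [0.2, 2.65], [-2.68, 2.68]. Speed limits (rad/s): [2.57, 2.57, 3.01, 3.14, 3.14, 3.14].

INTERFACE

Orientations are given as a unit quaternion [x, y, z, w].
In Python, from plant import bot gives the robot as it stands.
- The arm moves only by the tool drive_tool, never from a script. Its argument "series" is a list of rows, each an object with "hand": the opening, from 0 (shut) to 1 (fully open); "xyz": the shift along the world's x, y, z in units of 0.3 m (1.0 is 0.3 m), a list of three; "rotation": the turn, a rotation vector about the world's x, y, z in units of 180 degrees (1.0 is 180 degrees), a list of three. In form: [{"hand": hand, "xyz": [x, y, z], "rotation": [ax, ay, az]}, ...]. A call has 1 to 12 rows; each row is the pose to reach, as a shift and turn from the pose commanded when the call began, turning the shorter way round; what a row does not reach only later rows make up. A row lasts 1/10 s, in which the tool goes at most 50 mm and 8.59 degrees, less where a joint would pass 70% of its speed; a pose out of reach is approached as far as the arm can. A call with a number of a shift or a turn outside -1 to 1 is refused whole. A call with a gripper value outside its range is refused whole. The fingers move at their own pace and stop on an object; "grip_force" is the grip in N (left out, the last holds). Time passes only in rows, so rows that repeat a pose let the fingers close. It gives the time, the measured TCP pose, the force and the opening at its end, in the units of the state.
- bot.sense(): the state, without advancing time (a new reading comes with each control period).
- bot.grab_frame(name): name is "side" or "top" or "wrist"; returns the picture (480x640x3 uint8, red, green, blue); there is no depth.
- bot.camera_params(name): a dict with "mtx" (3x3 intrinsics, pixels), "pose" (4x4, takes a point from camera to world coordinates). Camera axes: x right, y down, z forward; pixel columns grow to the right and rows downward; lengths in mm; the calibration is good to about 2 mm. A picture is of the moment at which its call begins: read the wrist's pose just before it. camera_params takes no time and is no camera call; for the wrist camera it gives the pose at the moment of the call.
- bot.close_job(): hands the job in, once; it reports no verdict.
The state is a dict: "clock": time; "qpos": joint angles; "dq": joint speeds; "joint_torque": joint torques, N m; "ee_pos": TCP position; "ee_rot": TCP orientation; "force": force on the tool from outside, world axes, zero at the start; "wrist_torque": the same for the moment, N m; "opening": finger opening in mm.
Only numpy, scipy, OpenCV 4.12 (cv2) and the standard library are available. Lean on these libraries where they do the work, as an engineer would, in place of code of your own. Each camera call takes 0.05 s, during which the arm holds its last target. There are 200 camera calls.

## Working session

There is one attempt and no reset: what is moved stays moved. The work goes in short steps, Python scripts to look and compute and a tool call to move; the robot and the scene stay as the last step left them, time stands still between calls to the robot, and variables do not carry over. Pictures are saved under pics/ and viewed, about 8 in all and at most 12, crops included, and the job is handed in when it is done.

Besides the shell and the picture viewer there is one more tool, called after "Call:" as a command line: name --argument value ..., lists and objects as JSON in quotes. drive_tool: Moves the arm, as the interface text tells. Its arguments: {"type":"object","properties":{"series":{"type":"array","items":{"type":"object","properties":{"hand":{"type":"number"},"xyz":{"type":"array","items":{"type":"number"}},"rotation":{"type":"array","items":{"type":"number"}}}}},"grip_force":{"type":"number"}},"required":["series"]}

```bash
mkdir -p pics; cat > h.py <<'E'
import numpy as np,cv2
from plant import bot
def cam(n):
    p=bot.camera_params(n);return np.array(p["mtx"]),np.array(p["pose"])
def ray(K,T,uv):
    d=T[:3,:3]@np.linalg.inv(K)@np.array([uv[0],uv[1],1.]);return T[:3,3],d/np.linalg.norm(d)
def onz(K,T,uv,z):
    o,d=ray(K,T,uv);return o+d*(z-o[2])/d[2]
def proj(K,T,p):
    c=np.linalg.inv(T)@np.append(p,1.);q=K@c[:3];return q[:2]/q[2]
def save(n,f):
    im=bot.grab_frame(n);cv2.imwrite('pics/'+f,cv2.cvtColor(im,cv2.COLOR_RGB2BGR));return im
E
python3 - <<'E'
from h import *
for n in("top","side"):
    save(n,n+'0.png');K,T=cam(n);print(n,K.round(1).tolist(),T.round(3).tolist())
print(bot.sense())
E
```

```text
top [[475.7, 0.0, 316.0], [0.0, 475.7, 233.8], [0.0, 0.0, 1.0]] [[0.023, -0.993, 0.112, 370.463], [-0.999, -0.02, 0.027, -38.606], [-0.024, -0.112, -0.993, 1201.579], [0.0, 0.0, 0.0, 1.0]]
side [[542.6, 0.0, 303.0], [0.0, 542.6, 231.6], [0.0, 0.0, 1.0]] [[0.897, -0.243, 0.37, 146.097], [-0.442, -0.493, 0.749, -774.87], [0.001, -0.835, -0.55, 647.936], [0.0, 0.0, 0.0, 1.0]]
{'clock': 0.1, 'qpos': array([ 1.15989742e+00,  2.21187375e-01,  1.52753842e+00, -2.21998302e-05,
        1.39472108e+00, -1.26103020e-01]), 'dq': array([ 0.00040543, -0.00074423, -0.00306469, -0.00042471, -0.00228883,
        0.00020716]), 'joint_torque': array([ 1.61153589e-04, -4.98246682e+01, -3.90546370e+01, -2.33376331e-04,
        5.74939797e-03,  4.18989670e-07]), 'ee_pos': array([175.38220594, 599.28980402, 230.26172503]), 'ee_rot': array([ 1.41915198e-01,  9.89878385e-01, -8.96789167e-04, -2.35414472e-04]), 'force': array([ 0.47995757,  0.15204346, -0.6313388 ]), 'wrist_torque': array([-0.01136297,  0.00874377, -0.03654258]), 'opening': 85.2799595289162}
```

View pics/top0.png

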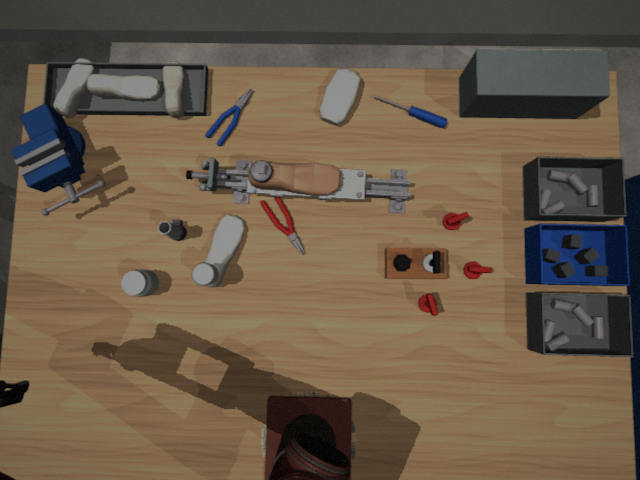

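View pics/side0.png

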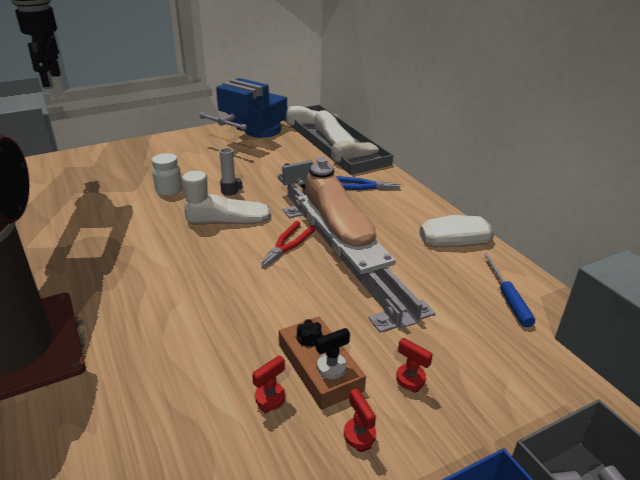

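Candidates for the stop: the black T-bar at top (436,262), side (333,341). The red look-alikes are at top (452,222), (474,270) and (428,303), and the round knob is at (402,262). I choose the black T-bar with the aluminium collar and check it in a close crop.

```bash
python3 - <<'E'
from h import *
im=cv2.imread('pics/top0.png')
cv2.imwrite('pics/c1.png',cv2.resize(im[155:315,180:450],None,fx=2.9,fy=2.9,interpolation=cv2.INTER_CUBIC))
K,T=cam("top")
hsv=cv2.cvtColor(im,cv2.COLOR_BGR2HSV)
sub=np.zeros(im.shape[:2],bool);sub[240:290,375:460]=1
m=(sub&(hsv[...,0]<16)&(hsv[...,1]>120)&(hsv[...,2]<170)).astype(np.uint8)
p=np.argwhere(m)[:,::-1].astype(np.float32);r=cv2.minAreaRect(p);b=cv2.boxPoints(r);print('block',r)
print([onz(K,T,q,34).round(1).tolist() for q in b])
d=(sub&(hsv[...,2]<40)).astype(np.uint8)
n,l,s,c=cv2.connectedComponentsWithStats(d)
for i in range(1,n):
    if s[i,4]>30: print('dark',s[i],c[i],onz(K,T,c[i],79))
s2=cv2.imread('pics/side0.png');h2=cv2.cvtColor(s2,cv2.COLOR_BGR2HSV)
cv2.imwrite('pics/c2.png',cv2.resize(s2[150:410,240:450],None,fx=2.3,fy=2.3,interpolation=cv2.INTER_CUBIC))
E
```

```text
block ((415.5, 262.5), (31.0, 61.0), 90.0)
[[472.4, -177.4, 34.0], [475.5, -326.1, 34.0], [399.9, -325.5, 34.0], [396.6, -177.9, 34.0]]
dark [430 251  10  22 164] [435.54268293 261.7804878 ] [ 436.11951121 -290.38768197   79.        ]
dark [394 255  17  16 216] [401.58333333 262.52777778] [ 432.65814531 -211.08519986   79.        ]
```

View pics/c1.png

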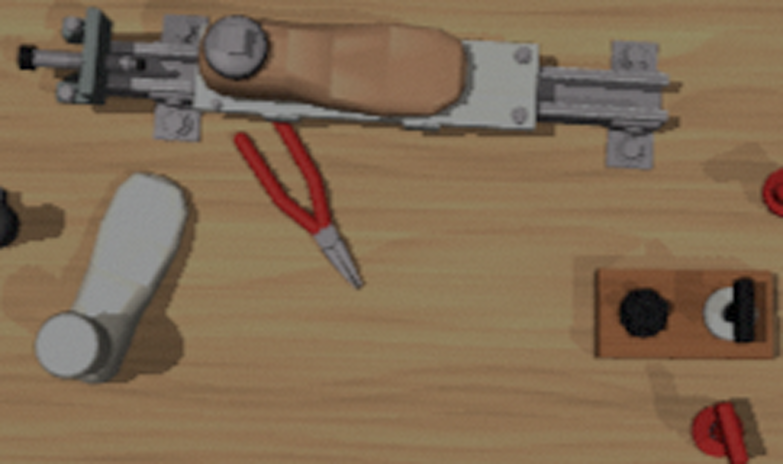

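View pics/c2.png

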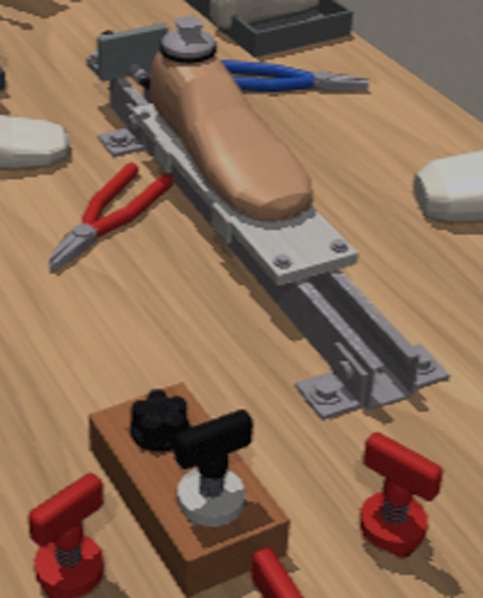

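The crop confirms it: black T-bar with light collar at crop c1 (742,312), i.e. top pixel (436,262), bar along world x. The rail's free end is at c1 (665,100) and the toe-side plate end at c1 (538,87). Next I compute the approach.

```bash
python3 - <<'E'
from h import *
K,T=cam("top");f=lambda u,v:(u/2.9+180,v/2.9+155)
g=lambda u,v,z:onz(K,T,f(u,v),z).round(1)[:2]
print('bar',onz(K,T,(435.5,261.8),97))
print('plate',g(538,43,53),g(535,131,53),g(470,40,53),g(220,110,53))
print('rail lips',g(545,67,41),g(655,75,41),g(665,78,41))
print('plungerknob',g(25,57,60))
im=cv2.imread('pics/side0.png');h=cv2.cvtColor(im,cv2.COLOR_BGR2HSV)
Ks,Ts=cam("side")
s=np.zeros(h.shape[:2],np.uint8);s[328:356,314:352]=1
m=(s>0)&(h[...,2]<45);p=np.argwhere(m)[:,::-1];c=p.mean(0);print(len(p),c,p.min(0),p.max(0))
o,d=ray(Ks,Ts,c);print('side ray @y=-288:',o+d*(-288-o[1])/d[1])
o2,d2=ray(K,T,(435.5,261.8));t=np.linalg.lstsq(np.c_[d,-d2],o2-o,rcond=None)[0];print(o+d*t[0],o2+d2*t[1])
E
```

```text
bar [ 435.01959919 -286.25234446   97.        ]
plate [ 660.3 -126.1] [ 584.5 -124.4] [662.  -68.4] [597.7 142.6]
rail lips [ 642.4 -133.2] [ 637.1 -226.9] [ 634.6 -235.4]
plungerknob [639.1 309.6]
696 [330.19827586 341.05316092] [314 328] [349 355]
side ray @y=-288: [ 429.99851663 -288.           90.67170783]
[ 431.06114586 -286.17767148   88.58589677] [ 435.47254482 -287.98988654   89.25001746]
```

Call:
drive_tool --series '[{"hand": 1,"xyz": [0.83,-1,0],"rotation": [0,0,0.09]},{"hand": 1,"xyz": [0.83,-1,0],"rotation": [0,0,0.09]},{"hand": 1,"xyz": [0.83,-1,0],"rotation": [0,0,0.09]},{"hand": 1,"xyz": [0.83,-1,0],"rotation": [0,0,0.09]},{"hand": 1,"xyz": [0.83,-1,0],"rotation": [0,0,0.09]},{"hand": 1,"xyz": [0.83,-1,0],"rotation": [0,0,0.09]},{"hand": 1,"xyz": [0.83,-1,0],"rotation": [0,0,0.09]},{"hand": 1,"xyz": [0.83,-1,0],"rotation": [0,0,0.09]},{"hand": 1,"xyz": [0.83,-1,0],"rotation": [0,0,0.09]}]'

```text
clock: 1.0
ee_pos: [427.2, 296.0, 230.9]
ee_rot: [0.004, 1.0, -0.001, 0.0]
force: [-0.4, 0.6, -0.2]
opening: 85.6
```

Call:
drive_tool --series '[{"hand": 1,"xyz": [0,-1,0],"rotation": [0,0,0]},{"hand": 1,"xyz": [0,-1,0],"rotation": [0,0,0]},{"hand": 1,"xyz": [0,-1,0],"rotation": [0,0,0]},{"hand": 1,"xyz": [0,-1,0],"rotation": [0,0,0]},{"hand": 1,"xyz": [0,-1,0],"rotation": [0,0,0]},{"hand": 1,"xyz": [0,-1,0],"rotation": [0,0,0]},{"hand": 1,"xyz": [0,-1,0],"rotation": [0,0,0]}]'

```text
clock: 1.7
ee_pos: [424.3, -5.1, 231.2]
ee_rot: [0.005, 1.0, -0.001, -0.0]
force: [-0.0, 0.1, 0.4]
opening: 85.5
```

Call:
drive_tool --series '[{"hand": 1,"xyz": [0.03,-0.957,-0.1],"rotation": [0,0,0]},{"hand": 1,"xyz": [0.03,-0.957,-0.1],"rotation": [0,0,0]},{"hand": 1,"xyz": [0.03,-0.957,-0.1],"rotation": [0,0,0]},{"hand": 1,"xyz": [0.03,-0.957,-0.1],"rotation": [0,0,0]},{"hand": 1,"xyz": [0.03,-0.957,-0.1],"rotation": [0,0,0]},{"hand": 1,"xyz": [0.03,-0.957,-0.1],"rotation": [0,0,0]},{"hand": 1,"xyz": [0.03,-0.957,-0.1],"rotation": [0,0,0]},{"hand": 1,"xyz": [0.03,-0.957,-0.1],"rotation": [0,0,0]}]'

```text
clock: 2.5
ee_pos: [433.8, -286.3, 200.5]
ee_rot: [0.001, 1.0, 0.001, -0.001]
force: [0.1, 1.0, -0.4]
opening: 85.5
```

```bash
python3 - <<'E'
from h import *
im=save("wrist","w1.png");K,T=cam("wrist");print(T.round(2).tolist(),bot.sense()["ee_pos"])
print('expected bar top px',proj(K,T,[434,-287,101.5]))
E
```

```text
[[0.0, 0.95, 0.32, 351.66], [1.0, -0.0, 0.0, -285.11], [0.0, 0.32, -0.95, 343.62], [0.0, 0.0, 0.0, 1.0]] [ 433.88278019 -285.65678925  200.72858823]
expected bar top px [319.60969697 239.26751092]
```

View pics/w1.png

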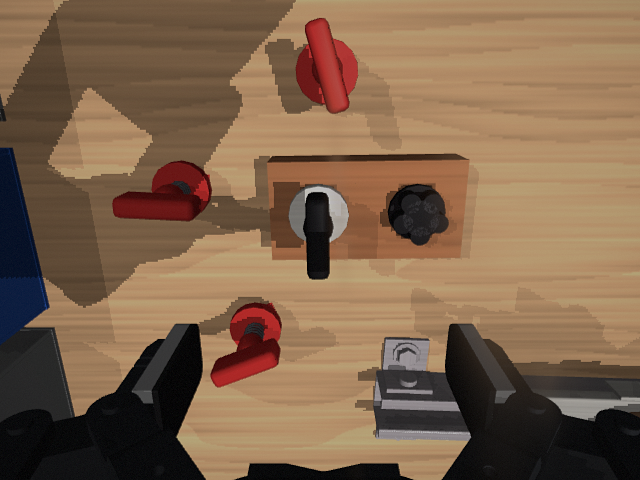

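```bash
python3 - <<'E'
from h import *
K,T=cam("wrist")
for p in([460,-287,101.5],[408,-287,77.5],[408,-287,101.5],[434,-287,34]):print(p,proj(K,T,p).round(1))
a=onz(K,T,(317.5,278),101.5);print('far end',a)
print('block corners',[onz(K,T,q,34).round(1)[:2].tolist() for q in((273,259),(467,258),(269,162),(466,160))])
im=cv2.imread('pics/w1.png');h=cv2.cvtColor(im,cv2.COLOR_BGR2HSV)
m=np.zeros(h.shape[:2],bool);m[190:285,295:345]=1;m&=h[...,2]<45
for v in range(195,278,12):
    c=np.where(m[v])[0];print(v,c.min(),c.max())
E
```

```text
[460, -287, 101.5] [319.8 279.3]
[408, -287, 77.5] [319.7 187.8]
[408, -287, 101.5] [319.4 196.5]
[434, -287, 34] [320.2 210. ]
far end [ 459.10437391 -288.4056357   101.5       ]
block corners [[473.0, -323.6], [472.5, -173.7], [398.4, -323.5], [397.2, -182.4]]
195 308 326
207 306 327
219 305 330
231 304 331
243 307 328
255 307 328
267 307 328
```

Call:
drive_tool --series '[{"hand": 0.5,"xyz": [0,-0.003,-0.15],"rotation": [0,0,0]},{"hand": 0.5,"xyz": [0,-0.003,-0.25],"rotation": [0,0,0]},{"hand": 0.5,"xyz": [0,-0.003,-0.3],"rotation": [0,0,0]},{"hand": 0.5,"xyz": [0,-0.003,-0.36],"rotation": [0,0,0]},{"hand": 0.5,"xyz": [0,-0.003,-0.4],"rotation": [0,0,0]},{"hand": 0.5,"xyz": [0,-0.003,-0.437],"rotation": [0,0,0]},{"hand": 0.5,"xyz": [0,-0.003,-0.437],"rotation": [0,0,0]}]'

```text
clock: 3.25
ee_pos: [433.2, -287.2, 69.2]
ee_rot: [0.001, 1.0, 0.001, -0.001]
force: [0.4, -0.5, -0.2]
opening: 42.7
```

Call:
drive_tool --series '[{"hand": 0,"xyz": [0,0,0],"rotation": [0,0,0]},{"hand": 0,"xyz": [0,0,0],"rotation": [0,0,0]},{"hand": 0,"xyz": [0,0,0],"rotation": [0,0,0]},{"hand": 0,"xyz": [0,0,0],"rotation": [0,0,0]},{"hand": 0,"xyz": [0,0,0],"rotation": [0,0,0]},{"hand": 0,"xyz": [0,0,0],"rotation": [0,0,0]},{"hand": 0,"xyz": [0,0,0],"rotation": [0,0,0]},{"hand": 0,"xyz": [0,0,0],"rotation": [0,0,0]}]' --grip_force 70

```text
clock: 4.05
ee_pos: [434.2, -288.8, 70.8]
ee_rot: [0.001, 1.0, -0.001, 0.001]
force: [2.6, -1.6, 4.3]
opening: 13.3
```

Call:
drive_tool --series '[{"hand": 0,"xyz": [0,0,0.05],"rotation": [0,0,0]},{"hand": 0,"xyz": [0,0,0.1],"rotation": [0,0,0]},{"hand": 0,"xyz": [0,0,0.2],"rotation": [0,0,0]},{"hand": 0,"xyz": [0,0,0.3],"rotation": [0,0,0]},{"hand": 0,"xyz": [0,0,0.4],"rotation": [0,0,0]},{"hand": 0,"xyz": [0,0,0.4],"rotation": [0,0,0]}]'

```text
clock: 4.65
ee_pos: [435.5, -289.7, 195.8]
ee_rot: [0.001, 1.0, -0.003, 0.003]
force: [0.6, -0.3, -0.7]
opening: 13.1
```

Call:
drive_tool --series '[{"hand": 0,"xyz": [0.1,0.05,0],"rotation": [0,0,-0.05]},{"hand": 0,"xyz": [0.2,0.1,0],"rotation": [0,0,-0.1]},{"hand": 0,"xyz": [0.3,0.15,0],"rotation": [0,0,-0.15]},{"hand": 0,"xyz": [0.4,0.2,0],"rotation": [0,0,-0.2]},{"hand": 0,"xyz": [0.5,0.25,0],"rotation": [0,0,-0.25]},{"hand": 0,"xyz": [0.55,0.3,0],"rotation": [0,0,-0.3]},{"hand": 0,"xyz": [0.6,0.36,0],"rotation": [0,0,-0.35]},{"hand": 0,"xyz": [0.62,0.36,0],"rotation": [0,0,-0.4]},{"hand": 0,"xyz": [0.62,0.36,0],"rotation": [0,0,-0.45]},{"hand": 0,"xyz": [0.62,0.36,-0.05],"rotation": [0,0,-0.5]},{"hand": 0,"xyz": [0.62,0.36,-0.1],"rotation": [0,0,-0.516]},{"hand": 0,"xyz": [0.62,0.36,-0.1],"rotation": [0,0,-0.516]}]'

```text
clock: 5.85
ee_pos: [616.9, -178.9, 156.1]
ee_rot: [0.726, 0.688, -0.002, -0.004]
force: [-0.8, 0.1, -2.1]
opening: 13.1
```

```bash
python3 - <<'E'
from h import *
im=save("wrist","w2.png");K,T=cam("wrist");s=bot.sense();print(T.round(3).tolist(),s["ee_pos"],s["ee_rot"],s["qpos"])
E
```

```text
[[0.999, -0.045, -0.021, 623.483], [-0.05, -0.946, -0.32, -95.735], [-0.006, 0.321, -0.947, 300.677], [0.0, 0.0, 0.0, 1.0]] [ 617.67050237 -179.2776918   157.68893708] [ 0.7244264   0.68934649 -0.00108204 -0.00257664] [-4.05023464e-01  3.25118059e-01  1.54103039e+00  4.43374179e-05
  1.28103328e+00 -3.55420493e-01]
```

View pics/w2.png

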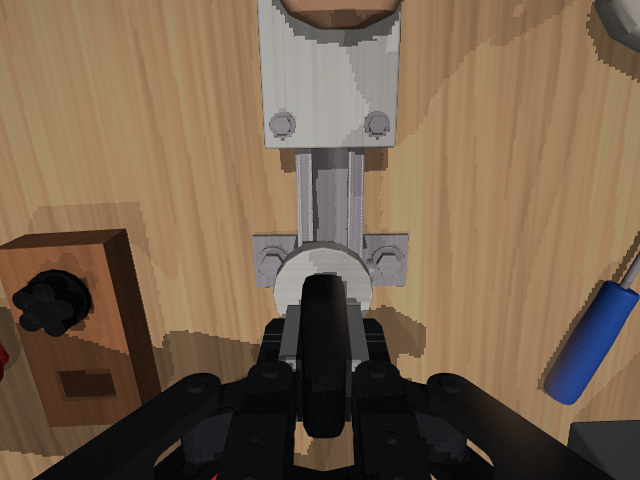

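```bash
python3 - <<'E'
from h import *
K,T=cam("wrist");im=cv2.imread('pics/w2.png');g=cv2.cvtColor(im,cv2.COLOR_BGR2GRAY)
for v in(160,190,220):print(v,g[v,288:376].tolist())
for q in((264,147.5),(398,147.5),(331.5,147.5)):print('plate end',onz(K,T,q,53).round(1))
# side edges of the plate -> direction
print([onz(K,T,q,53).round(1).tolist() for q in((259,10),(264.5,140),(401.5,20),(398,140))])
# collar centre: 14.5mm underside.. top at TCP-49+22.5
e=bot.sense()["ee_pos"];zc=e[2]-49+22.5
d=(g>150);sub=np.zeros_like(d);sub[243:320,270:375]=1
p=np.argwhere(d&sub)[:,::-1];print('collar u range',p[:,0].min(),p[:,0].max())
for q in((274,288),(373,288)):print('collar edge',onz(K,T,q,zc).round(1))
print('bar far-end',onz(K,T,(322,278),e[2]+31).round(1),onz(K,T,(322,437),e[2]+31).round(1),e)
E
```

```text
160 [84, 84, 87, 88, 89, 85, 86, 112, 154, 152, 143, 141, 127, 129, 134, 135, 134, 132, 131, 131, 135, 159, 175, 119, 59, 63, 63, 63, 62, 63, 63, 63, 64, 67, 67, 66, 66, 68, 71, 70, 74, 76, 80, 78, 80, 83, 92, 92, 93, 93, 93, 93, 92, 91, 89, 88, 86, 85, 82, 82, 90, 163, 165, 117, 128, 112, 116, 119, 119, 120, 117, 116, 115, 120, 160, 122, 87, 70, 72, 74, 74, 73, 73, 73, 72, 72, 71, 72]
190 [142, 142, 143, 142, 140, 136, 135, 139, 140, 149, 145, 170, 147, 124, 128, 133, 134, 134, 132, 129, 146, 155, 158, 137, 71, 62, 62, 68, 112, 115, 114, 115, 114, 116, 116, 113, 112, 113, 114, 113, 116, 118, 120, 117, 116, 115, 115, 115, 129, 129, 133, 132, 131, 129, 128, 129, 127, 129, 126, 74, 122, 164, 125, 113, 129, 110, 116, 118, 118, 117, 115, 112, 116, 142, 152, 110, 131, 128, 130, 132, 133, 134, 135, 136, 134, 132, 129, 130]
220 [145, 143, 143, 143, 145, 142, 144, 139, 136, 137, 161, 147, 152, 127, 124, 129, 132, 132, 131, 128, 139, 151, 146, 158, 133, 51, 64, 65, 63, 61, 67, 117, 114, 116, 116, 112, 110, 113, 113, 113, 114, 116, 117, 116, 113, 113, 114, 125, 125, 129, 134, 132, 131, 127, 129, 129, 128, 128, 124, 92, 144, 161, 137, 143, 125, 126, 132, 131, 132, 129, 127, 126, 126, 140, 125, 120, 120, 126, 131, 133, 135, 134, 134, 136, 138, 135, 131, 130]
plate end [ 587.  -122.9   53. ]
plate end [ 662.9 -126.7   53. ]
plate end [ 625.3 -124.8   53. ]
[[591.0, -53.2, 53.0], [587.7, -118.8, 53.0], [664.3, -61.6, 53.0], [662.9, -122.5, 53.0]]
collar u range 273 373
collar edge [ 597.2 -174.3  131.2]
collar edge [ 640.  -176.3  131.2]
bar far-end [ 620.  -145.2  188.7] [ 617.1 -201.5  188.7] [ 617.67050237 -179.2776918   157.68893708]
```

```bash
python3 - <<'E'
from h import *
K,T=cam("wrist")
L=[onz(K,T,q,41) for q in((311.5,160),(348.5,160),(312.8,220),(347.3,220),(295.5,160),(363,160),(298,220),(362.5,220))]
a,b,c,d,e,f,g,h=L
print('widths',a-b,c-d,e-f)
m1=(a+b)/2;m2=(c+d)/2;o1=(e+f)/2;o2=(g+h)/2
for p,q in((m1,m2),(o1,o2)):
    print(p,q,'slope',(p-q)[0]/(p-q)[1]);
print('slot x at y=-176', m1[0]+.05*(-176-m1[1]))
E
```

```text
widths [-22.18142796   1.08480868   0.        ] [-21.64708038   1.04130562   0.        ] [-40.46690252   1.97908121   0.        ]
[ 624.13366066 -133.55317595   41.        ] [ 622.49008031 -170.97481831   41.        ] slope 0.04392058281678144
[ 623.67790487 -133.53088668   41.        ] [ 622.60931565 -170.98055398   41.        ] slope 0.028534010914493216
slot x at y=-176 622.0113194547267
```

Call:
drive_tool --series '[{"hand": 0,"xyz": [0.012,0,0],"rotation": [0,0,0]},{"hand": 0,"xyz": [0.012,0,-0.1],"rotation": [0,0,0]},{"hand": 0,"xyz": [0.012,0,-0.18],"rotation": [0,0,0]},{"hand": 0,"xyz": [0.012,0,-0.214],"rotation": [0,0,0]},{"hand": 0,"xyz": [0.012,0,-0.214],"rotation": [0,0,0]},{"hand": 0,"xyz": [0.012,0,-0.214],"rotation": [0,0,0]}]'

```text
clock: 6.5
ee_pos: [624.0, -180.5, 97.3]
ee_rot: [0.725, 0.689, 0.0, 0.001]
force: [0.1, 0.1, -1.6]
opening: 12.8
```

```bash
python3 - <<'E'
from h import *
im=save("wrist","w3.png");K,T=cam("wrist");s=bot.sense();print(T.round(3).tolist(),s["ee_pos"],s["ee_rot"],s["force"])
E
```

```text
[[0.999, -0.05, -0.015, 629.312], [-0.052, -0.945, -0.323, -96.68], [0.002, 0.324, -0.946, 240.654], [0.0, 0.0, 0.0, 1.0]] [ 624.44393814 -180.70988147   97.94956021] [7.25190096e-01 6.88547203e-01 5.69192968e-04 1.32268275e-03] [ 0.28794657 -0.39346573 -1.48464774]
```

View pics/w3.png

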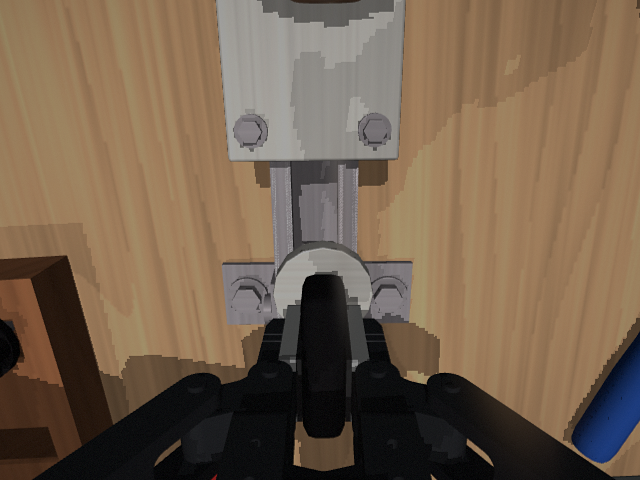

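```bash
cat > m.py <<'E'
from h import *
import sys
K,T=cam("wrist");e=bot.sense()["ee_pos"];g=cv2.cvtColor(cv2.imread('pics/'+sys.argv[1]),cv2.COLOR_BGR2GRAY)
for v in map(int,sys.argv[2].split(',')):print(v,' '.join(map(str,g[v,260:380])))
E
python3 m.py w3.png 185,225,288
```

```text
185 77 80 82 82 82 81 81 81 81 83 98 129 138 124 136 146 122 123 127 128 130 128 128 127 126 128 141 144 127 138 148 28 54 62 62 61 61 60 58 60 68 117 115 114 116 116 115 113 113 113 112 112 109 111 113 115 115 114 112 111 110 110 109 109 108 111 113 114 114 112 111 112 110 110 111 111 111 83 112 117 144 145 144 118 109 112 114 114 113 114 112 111 111 114 123 115 147 144 73 64 66 68 86 84 83 84 84 83 82 82 79 80 83 80 82 82 83 79 78 77
225 140 138 139 136 136 138 138 137 136 137 137 136 133 132 134 146 132 123 122 121 124 127 128 128 125 124 123 139 135 151 124 137 99 44 59 62 61 61 61 57 67 113 111 109 109 112 111 110 108 107 107 109 107 108 109 111 112 113 110 108 108 107 121 119 121 123 126 127 127 125 124 122 124 123 124 123 119 83 113 129 142 149 112 108 109 111 114 113 112 112 110 111 134 112 112 133 124 129 126 124 124 127 128 129 129 129 130 133 130 129 125 125 125 125 125 126 128 124 123 137
288 109 108 109 113 127 48 52 107 130 129 126 123 123 119 132 165 163 164 162 162 163 162 162 162 163 162 163 162 163 163 163 163 163 162 163 163 162 163 162 163 164 164 31 0 6 4 5 7 8 6 8 6 4 7 6 10 9 8 5 3 4 6 5 1 8 10 4 6 12 10 12 14 18 19 24 24 30 32 35 38 39 42 43 47 86 138 134 133 141 140 140 141 141 141 143 143 144 143 143 143 143 144 144 145 146 143 144 143 144 144 143 116 86 110 108 109 109 102 32 45
```

```bash
python3 - <<'E'
from h import *
K,T=cam("wrist");e=bot.sense()["ee_pos"]
P=lambda u,v,z:onz(K,T,(u,v),z)
a=(P(290.7,185,41)+P(337,185,41))/2;b=(P(292.2,225,41)+P(337,225,41))/2
print('width',P(290.7,185,41)-P(337,185,41))
for zc in(e[2]-49+22.5,e[2]-52+22.5):
    c=(P(274.5,288,zc)+P(371.5,288,zc))/2
    print('slot',a,b,'collar',c,'dx to slot',a[0]+.046*(c[1]-a[1])-c[0], 'diam',P(274.5,288,zc)[0]-P(371.5,288,zc)[0])
print('plate end',P(229.5,160,53),P(397,160,53),e)
E
```

```text
width [-21.75444517   1.14050094   0.        ]
slot [ 623.14394141 -137.7249395    41.        ] [ 622.34591523 -157.37865666   41.        ] collar [ 625.37677415 -176.75872147   71.44956021] dx to slot -4.0283867132055775 diam -41.92282746488286
slot [ 623.14394141 -137.7249395    41.        ] [ 622.34591523 -157.37865666   41.        ] collar [ 625.30700739 -178.17851496   68.44956021] dx to slot -4.023930448754527 diam -42.66612118487069
plate end [ 587.62521805 -122.37460699   53.        ] [ 660.21175169 -126.17032233   53.        ] [ 624.44393814 -180.70988147   97.94956021]
```

Call:
drive_tool --series '[{"hand": 0,"xyz": [-0.013,0,0],"rotation": [0,0,0]},{"hand": 0,"xyz": [-0.013,0,0],"rotation": [0,0,0]},{"hand": 0,"xyz": [-0.013,0,0],"rotation": [0,0,0]},{"hand": 0,"xyz": [-0.013,0,0],"rotation": [0,0,0]},{"hand": 0,"xyz": [-0.013,0,0],"rotation": [0,0,0]}]'

```text
clock: 7.05
ee_pos: [619.4, -180.2, 96.2]
ee_rot: [0.725, 0.688, 0.0, 0.0]
force: [-0.0, 1.0, -2.3]
opening: 12.9
```

```bash
cat > slot.py <<'E'
from h import *
import sys
fn=sys.argv[1]
im=save("wrist",fn);K,T=cam("wrist");s=bot.sense();e=s["ee_pos"];g=cv2.cvtColor(im,cv2.COLOR_RGB2GRAY).astype(int)
P=lambda u,v,z:onz(K,T,(u,v),z)
def edges(v):
    # slot inner edges: predicted near slot line, refine on steepest change
    out=[]
    for sx,sg in((-11,-1),(11,1)):
        u0=proj(K,T,[622+sx,-150,41])[0]
        r=np.arange(int(u0)-14,int(u0)+15);d=(g[v,r+1]-g[v,r-1])*sg
        out.append(r[d.argmax()])
    return out
for v in(180,200,220,230):
    a=edges(v);p,q=P(a[0],v,41),P(a[1],v,41);m=(p+q)/2;print(v,a,(q-p)[0].round(1),m.round(1))
row=g[288];b=np.where(row[265:385]>134)[0]+265
print('collar row',b.min(),b.max());zc=e[2]-49+22.5
c=(P(274.5,288,zc)+P(371.5,288,zc))/2;print('collar',c.round(1),e.round(1),s["force"].round(1),'yaw cam',T[:2,0].round(3))
E
python3 slot.py w4.png
```

```text
180 [np.int64(300), np.int64(348)] 22.3 [ 622.8 -134.7   41. ]
200 [np.int64(300), np.int64(348)] 22.6 [ 622.3 -144.2   41. ]
220 [np.int64(301), np.int64(348)] 22.5 [ 622.1 -154.    41. ]
230 [np.int64(301), np.int64(348)] 22.7 [ 621.8 -159.    41. ]
collar row 275 370
collar [ 620.2 -176.2   69.6] [ 619.3 -180.2   96.1] [ 0.3 -0.4 -2.1] yaw cam [ 0.999 -0.052]
```

Call:
drive_tool --series '[{"hand": 0,"xyz": [0.002,0,0],"rotation": [0,0,0]},{"hand": 0,"xyz": [0.002,0,-0.01],"rotation": [0,0,0]},{"hand": 0,"xyz": [0.002,0,-0.02],"rotation": [0,0,0]},{"hand": 0,"xyz": [0.002,0,-0.027],"rotation": [0,0,0]},{"hand": 0,"xyz": [0.002,0,-0.027],"rotation": [0,0,0]}]'

```text
clock: 7.6
ee_pos: [619.5, -180.0, 87.1]
ee_rot: [0.725, 0.688, -0.0, -0.001]
force: [0.0, 0.5, -2.8]
opening: 13.2
```

Call:
drive_tool --series '[{"hand": 0,"xyz": [0,0,-0.008],"rotation": [0,0,0]},{"hand": 0,"xyz": [0,0,-0.016],"rotation": [0,0,0]},{"hand": 0,"xyz": [0,0,-0.023],"rotation": [0,0,0]},{"hand": 0,"xyz": [0,0,-0.023],"rotation": [0,0,0]},{"hand": 0,"xyz": [0,0,-0.023],"rotation": [0,0,0]}]'

```text
clock: 8.1
ee_pos: [619.8, -180.2, 80.9]
ee_rot: [0.725, 0.688, -0.0, -0.0]
force: [-0.7, 0.2, -1.4]
opening: 12.8
```

Call:
drive_tool --series '[{"hand": 0,"xyz": [0,0,-0.005],"rotation": [0,0,0]},{"hand": 0,"xyz": [0,0,-0.009],"rotation": [0,0,0]},{"hand": 0,"xyz": [0,0,-0.009],"rotation": [0,0,0]}]'

```text
clock: 8.4
ee_pos: [620.0, -180.2, 78.4]
ee_rot: [0.725, 0.688, 0.0, 0.0]
force: [-0.9, 0.5, -2.2]
opening: 13.1
```

Call:
drive_tool --series '[{"hand": 0,"xyz": [0,0,-0.005],"rotation": [0,0,0]},{"hand": 0,"xyz": [0,0,-0.006],"rotation": [0,0,0]},{"hand": 0,"xyz": [0,0,-0.006],"rotation": [0,0,0]}]'

```text
clock: 8.7
ee_pos: [620.1, -180.3, 77.2]
ee_rot: [0.725, 0.688, 0.0, 0.0]
force: [-3.6, 0.9, 5.5]
opening: 13.0
```

Call:
drive_tool --series '[{"hand": 0,"xyz": [0,0,0.004],"rotation": [0,0,0]},{"hand": 0,"xyz": [0,0,0.004],"rotation": [0,0,0]},{"hand": 0,"xyz": [0.0005,0.01,0.004],"rotation": [0,0,0]},{"hand": 0,"xyz": [0.001,0.025,0.004],"rotation": [0,0,0]},{"hand": 0,"xyz": [0.002,0.04,0.004],"rotation": [0,0,0]},{"hand": 0,"xyz": [0.0025,0.055,0.004],"rotation": [0,0,0]},{"hand": 0,"xyz": [0.003,0.07,0.004],"rotation": [0,0,0]},{"hand": 0,"xyz": [0.0035,0.08,0.004],"rotation": [0,0,0]},{"hand": 0,"xyz": [0.0035,0.08,0.004],"rotation": [0,0,0]}]' --grip_force 115

```text
clock: 9.6
ee_pos: [621.2, -155.4, 77.8]
ee_rot: [0.725, 0.689, 0.0, -0.0]
force: [-0.3, 0.3, 4.3]
opening: 12.3
```

Call:
drive_tool --series '[{"hand": 0,"xyz": [0,0.004,0.002],"rotation": [0,0,0]},{"hand": 0,"xyz": [0,0.01,0.003],"rotation": [0,0,0]},{"hand": 0,"xyz": [0.001,0.016,0.003],"rotation": [0,0,0]},{"hand": 0,"xyz": [0.001,0.022,0.003],"rotation": [0,0,0]},{"hand": 0,"xyz": [0.001,0.028,0.003],"rotation": [0,0,0]},{"hand": 0,"xyz": [0.0015,0.034,0.003],"rotation": [0,0,0]},{"hand": 0,"xyz": [0.0015,0.04,0.003],"rotation": [0,0,0]},{"hand": 0,"xyz": [0.002,0.046,0.003],"rotation": [0,0,0]}]'

```text
clock: 10.4
ee_pos: [621.3, -142.3, 78.4]
ee_rot: [0.725, 0.688, -0.0, -0.0]
force: [-1.0, -2.2, 2.1]
opening: 12.3
```

```bash
python3 - <<'E'
from h import *
save("top","t2.png");im=save("wrist","w5.png");s=bot.sense()
t=cv2.imread('pics/t2.png')[150:210,180:420];w=cv2.imread('pics/w5.png')
t=cv2.resize(t,None,fx=2.6,fy=2.6,interpolation=cv2.INTER_CUBIC)
cv2.imwrite('pics/c5.png',np.vstack([cv2.copyMakeBorder(t,0,0,0,640-t.shape[1],cv2.BORDER_CONSTANT),w[:380]]))
print(s["force"],s["ee_pos"],s["ee_rot"])
E
```

```text
[-0.25299128 -1.52453059  0.64334286] [ 621.29392545 -141.92157672   78.34324865] [ 7.25288491e-01  6.88444940e-01 -6.47199129e-05 -4.05245909e-04]
```

View pics/c5.png

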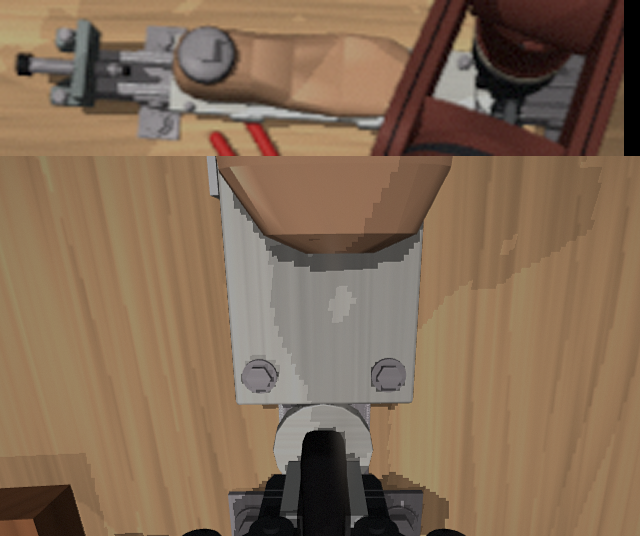

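Call:
drive_tool --series '[{"hand": 0,"xyz": [0.0004,0.008,0],"rotation": [0,0,0]},{"hand": 0,"xyz": [0.0007,0.016,0],"rotation": [0,0,0]},{"hand": 0,"xyz": [0.001,0.024,0],"rotation": [0,0,0]},{"hand": 0,"xyz": [0.0014,0.032,0],"rotation": [0,0,0]},{"hand": 0,"xyz": [0.0018,0.04,0],"rotation": [0,0,0]},{"hand": 0,"xyz": [0.0022,0.048,0],"rotation": [0,0,0]}]'

```text
clock: 11.1
ee_pos: [622.0, -127.6, 78.4]
ee_rot: [0.725, 0.688, -0.0, -0.0]
force: [-1.4, -2.1, -0.0]
opening: 12.3
```

Call:
drive_tool --series '[{"hand": 0,"xyz": [0.0004,0.008,0],"rotation": [0,0,0]},{"hand": 0,"xyz": [0.0007,0.016,0],"rotation": [0,0,0]},{"hand": 0,"xyz": [0.001,0.024,0],"rotation": [0,0,0]},{"hand": 0,"xyz": [0.0014,0.032,0],"rotation": [0,0,0]},{"hand": 0,"xyz": [0.0018,0.04,0],"rotation": [0,0,0]}]'

```text
clock: 11.6
ee_pos: [622.6, -115.7, 78.4]
ee_rot: [0.725, 0.688, -0.0, -0.0]
force: [-1.0, -2.0, -1.4]
opening: 12.2
```

Call:
drive_tool --series '[{"hand": 0,"xyz": [0.0003,0.007,0],"rotation": [0,0,0]},{"hand": 0,"xyz": [0.0006,0.014,0],"rotation": [0,0,0]},{"hand": 0,"xyz": [0.0009,0.021,0],"rotation": [0,0,0]},{"hand": 0,"xyz": [0.0013,0.028,0],"rotation": [0,0,0]}]'

```text
clock: 12.0
ee_pos: [623.0, -107.3, 78.4]
ee_rot: [0.725, 0.688, -0.0, -0.0]
force: [-0.1, -1.2, -2.0]
opening: 12.4
```

Call:
drive_tool --series '[{"hand": 0,"xyz": [0.0003,0.007,0],"rotation": [0,0,0]},{"hand": 0,"xyz": [0.0006,0.014,0],"rotation": [0,0,0]},{"hand": 0,"xyz": [0.0009,0.02,0],"rotation": [0,0,0]}]'

```text
clock: 12.3
ee_pos: [623.3, -101.5, 78.5]
ee_rot: [0.725, 0.688, -0.0, -0.0]
force: [-1.4, -2.4, -2.1]
opening: 12.3
```

Call:
drive_tool --series '[{"hand": 0,"xyz": [0.0003,0.007,0],"rotation": [0,0,0]},{"hand": 0,"xyz": [0.0006,0.014,0],"rotation": [0,0,0]}]'

```text
clock: 12.5
ee_pos: [623.5, -98.8, 78.7]
ee_rot: [0.725, 0.688, -0.001, 0.001]
force: [-1.7, -9.0, -2.6]
opening: 12.5
```

Call:
drive_tool --series '[{"hand": 0,"xyz": [0,0,0],"rotation": [0,0,0]},{"hand": 0,"xyz": [0,0,0],"rotation": [0,0,0]}]'

```text
clock: 12.7
ee_pos: [623.5, -98.8, 78.7]
ee_rot: [0.725, 0.688, -0.001, 0.001]
force: [-0.8, -6.4, -2.3]
opening: 12.2
```

Call:
drive_tool --series '[{"hand": 0,"xyz": [0,0.003,0],"rotation": [0,0,0]},{"hand": 0,"xyz": [0,0.005,0],"rotation": [0,0,0]},{"hand": 0,"xyz": [0,0.005,0],"rotation": [0,0,0]}]'

```text
clock: 13.0
ee_pos: [623.5, -98.2, 78.7]
ee_rot: [0.725, 0.688, -0.001, 0.001]
force: [-0.9, -9.6, -2.6]
opening: 12.2
```

```bash
python3 - <<'E'
from h import *
im=save("wrist","w6.png");s=bot.sense();print(s["force"],s["wrist_torque"],s["ee_pos"],s["ee_rot"])
save("side","s6.png");w=cv2.imread('pics/w6.png');t=cv2.imread('pics/s6.png')[150:330,230:450]
t=cv2.resize(t,(440,360),interpolation=cv2.INTER_CUBIC);w=w[200:480,150:510]
cv2.imwrite('pics/c6.png',np.hstack([t,cv2.copyMakeBorder(w,0,80,0,0,cv2.BORDER_CONSTANT)]))
E
```

```text
[-1.06194133 -9.86161411 -3.2173925 ] [-1.89113898  0.2608082   0.05353773] [623.50105588 -98.17923093  78.71572094] [ 0.72542113  0.68830292 -0.00124379  0.00131415]
```

View pics/c6.png

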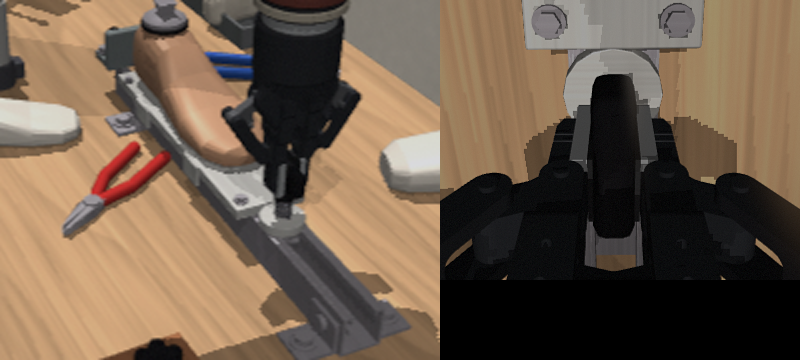

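Call:
drive_tool --series '[{"hand": 0,"xyz": [0,0,-0.005],"rotation": [0,0,0]},{"hand": 0,"xyz": [0,0,-0.01],"rotation": [0,0,0]},{"hand": 0,"xyz": [0,0,-0.015],"rotation": [0,0,0]},{"hand": 0,"xyz": [0,0,-0.02],"rotation": [0,0,0]},{"hand": 0,"xyz": [0,0,-0.025],"rotation": [0,0,0]},{"hand": 0,"xyz": [0,0,-0.028],"rotation": [0,0,0]},{"hand": 0,"xyz": [0,0,-0.028],"rotation": [0,0,0]}]'

```text
clock: 13.8
ee_pos: [623.7, -98.4, 72.6]
ee_rot: [0.725, 0.688, -0.001, 0.002]
force: [-8.7, -8.5, 11.1]
opening: 12.1
```

Call:
drive_tool --series '[{"hand": 0,"xyz": [-0.003,0,0],"rotation": [0,0,0]},{"hand": 0,"xyz": [-0.003,0,-0.002],"rotation": [0,0,0]},{"hand": 0,"xyz": [-0.003,0,-0.002],"rotation": [0,0,0]}]'

```text
clock: 14.1
ee_pos: [623.7, -98.4, 72.6]
ee_rot: [0.725, 0.688, -0.001, 0.002]
force: [-6.8, -7.7, 11.0]
opening: 12.1
```

Call:
drive_tool --series '[{"hand": 0,"xyz": [-0.003,0,-0.003],"rotation": [0,0,0]},{"hand": 0,"xyz": [-0.003,0,-0.003],"rotation": [0,0,0]},{"hand": 0,"xyz": [-0.003,0,-0.003],"rotation": [0,0,0]}]'

```text
clock: 14.4
ee_pos: [623.6, -98.5, 72.2]
ee_rot: [0.725, 0.688, -0.0, 0.003]
force: [-4.8, -8.2, 11.7]
opening: 12.3
```

```bash
python3 - <<'E'
from h import *
s=bot.sense();print({k:np.round(v,3) for k,v in s.items()})
im=save("wrist","w7.png");K,T=cam("wrist");print(T.round(3)[:3].tolist())
E
python3 m.py w7.png 255,285
```

```text
{'clock': np.float64(14.4), 'qpos': array([-0.28 ,  0.386,  1.637, -0.003,  1.114, -0.226]), 'dq': array([-0.002,  0.002, -0.002,  0.   ,  0.001, -0.   ]), 'joint_torque': array([  5.205, -46.431, -30.899,   2.692,  -1.007,   0.058]), 'ee_pos': array([623.558, -98.501,  72.248]), 'ee_rot': array([ 0.725,  0.688, -0.   ,  0.003]), 'force': array([-4.792, -8.181, 11.658]), 'wrist_torque': array([-1.457,  0.901,  0.009]), 'opening': np.float64(12.279)}
[[0.999, -0.051, -0.014, 628.279], [-0.053, -0.944, -0.326, -14.002], [0.004, 0.327, -0.945, 214.702]]
255 72 72 74 75 75 76 78 76 76 77 77 76 74 73 73 81 138 149 146 130 131 130 132 133 133 134 135 134 116 116 115 116 132 82 64 65 67 69 68 69 70 70 74 75 74 86 90 95 107 110 128 141 144 155 164 164 161 159 154 149 144 142 140 141 142 143 147 150 152 156 161 163 152 152 136 106 124 109 106 103 81 83 90 89 88 87 86 83 81 80 79 76 99 138 140 118 120 119 121 121 120 120 119 116 117 131 134 144 146 160 134 61 65 65 67 81 79 79 79 79
285 130 128 128 128 129 130 130 130 130 130 129 131 132 128 126 158 158 157 158 157 157 156 158 157 157 157 157 158 158 158 157 158 157 157 157 156 156 157 157 158 158 160 109 0 3 1 3 4 8 3 5 1 6 4 2 0 6 1 2 6 5 3 8 5 6 5 7 12 11 8 8 17 18 22 23 26 32 35 39 42 43 43 43 62 141 136 135 136 135 137 137 135 137 137 138 138 138 140 139 139 139 139 139 139 140 139 138 139 138 140 139 108 124 123 121 122 121 120 122 122
```

```bash
python3 - <<'E'
from h import *
K,T=cam("wrist");e=bot.sense()["ee_pos"];g=cv2.cvtColor(cv2.imread('pics/w7.png'),cv2.COLOR_BGR2GRAY)
for u in(240,265,285,345,365,385):print(u,' '.join(map(str,g[235:275,u])))
print('bar ends u=325',' '.join(map(str,g[262:285,322])),'|',' '.join(map(str,g[425:447,322])))
print('tcp',e,proj(K,T,e+[0,0,31]))
for z in(53,41):
  for v in(245,248,251,254):print(z,v,onz(K,T,(323,v),z).round(1))
zt=e[2]+31
for v in(272,274,276,278,434,436,438):print('bar',v,onz(K,T,(323,v),zt).round(1))
E
```

```text
240 158 159 159 160 160 158 159 158 158 158 158 160 158 158 158 159 159 158 144 129 130 131 130 130 129 130 129 129 129 130 130 131 130 130 131 130 129 130 131 130
265 122 115 86 124 123 120 104 93 108 162 160 159 158 159 158 157 159 155 136 104 76 76 90 133 131 131 131 129 129 129 130 129 130 130 130 129 129 130 129 129
285 161 160 160 161 159 160 161 160 161 161 160 160 160 160 161 160 161 157 136 123 134 134 134 135 134 127 81 61 65 68 68 73 107 157 162 159 159 159 158 158
345 138 138 138 138 137 137 138 137 138 138 137 137 138 137 136 137 137 121 93 73 87 87 96 133 149 141 137 138 138 138 140 141 140 138 136 136 137 137 134 134
365 141 139 141 139 140 140 141 140 141 138 139 140 140 139 138 141 137 109 70 76 131 129 129 126 126 116 117 114 114 116 114 118 117 112 89 61 59 56 55 78
385 106 107 109 107 108 108 99 90 145 142 140 140 140 139 141 142 135 98 65 65 78 126 123 124 123 122 121 121 121 121 122 121 121 121 121 122 121 120 120 120
bar ends u=325 141 139 139 141 143 143 141 140 138 140 142 140 97 0 1 6 5 3 4 9 11 7 6 | 9 9 10 5 10 9 8 8 7 10 9 8 13 40 58 70 67 69 69 69 68 67
tcp [623.53703849 -98.447814    72.21033924] [321.06583269 379.95807305]
53 245 [625.7 -72.2  53. ]
53 248 [625.6 -73.5  53. ]
53 251 [625.5 -74.8  53. ]
53 254 [625.5 -76.1  53. ]
41 245 [625.5 -76.6  41. ]
41 248 [625.4 -77.9  41. ]
41 251 [625.3 -79.3  41. ]
41 254 [625.3 -80.7  41. ]
bar 272 [626.1 -62.2 103.2]
bar 274 [626.  -62.8 103.2]
bar 276 [626.  -63.5 103.2]
bar 278 [626.  -64.1 103.2]
bar 434 [ 623.  -119.4  103.2]
bar 436 [ 623.  -120.2  103.2]
bar 438 [ 622.9 -121.1  103.2]
```

Call:
drive_tool --series '[{"hand": 0,"xyz": [0,0,-0.003],"rotation": [0,0,0]},{"hand": 0,"xyz": [-0.001,0,-0.003],"rotation": [0,0,-0.03]},{"hand": 0,"xyz": [-0.001,0,-0.003],"rotation": [0,0,-0.06]},{"hand": 0,"xyz": [-0.0015,0.0005,-0.003],"rotation": [0,0,-0.09]},{"hand": 0,"xyz": [-0.002,0.0005,-0.003],"rotation": [0,0,-0.12]},{"hand": 0,"xyz": [-0.002,0.0005,-0.003],"rotation": [0,0,-0.12]}]'

```text
clock: 15.05
ee_pos: [623.0, -98.5, 71.5]
ee_rot: [0.842, 0.539, 0.0, 0.003]
force: [-5.7, -7.5, 12.2]
opening: 12.4
```

```bash
python3 -c "
from plant import bot
s=bot.sense();print(s['force'],s['wrist_torque'],s['ee_pos'],s['ee_rot'])"
```

```text
[-5.7114773  -7.45989694 12.24621849] [-1.54839938  0.98494626 -0.03583039] [623.03371126 -98.52001745  71.53357188] [8.42234931e-01 5.39101584e-01 4.95868808e-04 3.09143749e-03]
```

Call:
drive_tool --series '[{"hand": 0,"xyz": [0,0.001,0],"rotation": [0,0,-0.03]},{"hand": 0,"xyz": [-0.001,0.002,0],"rotation": [0,0,-0.06]},{"hand": 0,"xyz": [-0.001,0.002,0],"rotation": [0,0,-0.09]},{"hand": 0,"xyz": [-0.0015,0.002,0],"rotation": [0,0,-0.12]},{"hand": 0,"xyz": [-0.002,0.003,0],"rotation": [0,0,-0.15]},{"hand": 0,"xyz": [-0.002,0.003,0],"rotation": [0,0,-0.18]},{"hand": 0,"xyz": [-0.002,0.003,0],"rotation": [0,0,-0.21]},{"hand": 0,"xyz": [-0.002,0.003,0],"rotation": [0,0,-0.21]}]'

```text
clock: 15.85
ee_pos: [622.6, -98.3, 71.7]
ee_rot: [0.971, 0.237, 0.002, 0.003]
force: [-4.3, -10.1, 12.2]
opening: 12.4
```

```bash
python3 -c "
from plant import bot
s=bot.sense();print(s['force'],s['wrist_torque'],s['ee_pos'],s['ee_rot'])"
```

```text
[ -4.31391337 -10.14460677  12.1633165 ] [-1.91356534  0.98161295 -0.02711828] [622.63956565 -98.31097985  71.6555538 ] [0.97144419 0.23723915 0.00157576 0.00335907]
```

Call:
drive_tool --series '[{"hand": 0,"xyz": [0,0,0],"rotation": [0,0,-0.03]},{"hand": 0,"xyz": [0,0,0],"rotation": [0,0,-0.06]},{"hand": 0,"xyz": [0,0.001,0],"rotation": [0,0,-0.09]},{"hand": 0,"xyz": [0,0.001,0],"rotation": [0,0,-0.12]},{"hand": 0,"xyz": [0,0.001,0],"rotation": [0,0,-0.15]},{"hand": 0,"xyz": [0,0.001,0],"rotation": [0,0,-0.17]},{"hand": 0,"xyz": [0,0.001,0],"rotation": [0,0,-0.17]},{"hand": 0,"xyz": [0,0.001,0],"rotation": [0,0,-0.17]}]'

```text
clock: 16.65
ee_pos: [622.7, -98.3, 71.7]
ee_rot: [1.0, -0.026, 0.002, 0.003]
force: [-5.0, -11.2, 11.8]
opening: 12.4
```

```bash
python3 -c "
from plant import bot
s=bot.sense();print(s['force'],s['wrist_torque'],s['ee_pos'],s['ee_rot'])"
```

```text
[ -4.98225594 -11.22405131  11.79153585] [-2.11995551  1.03621433  0.02714587] [622.69101614 -98.33542817  71.72377479] [ 0.99964596 -0.0263176   0.00245761  0.00305074]
```

Call:
drive_tool --series '[{"hand": 0,"xyz": [-0.002,0,0.003],"rotation": [0,0,0]},{"hand": 0,"xyz": [-0.003,0,0.006],"rotation": [0,0,0]},{"hand": 0,"xyz": [-0.004,0,0.009],"rotation": [0,0,0]},{"hand": 0,"xyz": [-0.004,0,0.012],"rotation": [0,0,0]},{"hand": 0,"xyz": [-0.004,0,0.012],"rotation": [0,0,0]}]'

```text
clock: 17.15
ee_pos: [622.5, -98.3, 75.2]
ee_rot: [1.0, -0.026, 0.004, 0.003]
force: [-0.1, -11.3, 7.7]
opening: 12.2
```

```bash
python3 -c "
from plant import bot
s=bot.sense();print(s['force'],s['wrist_torque'],s['ee_pos'],s['ee_rot'])"
```

```text
[ -0.08119336 -11.30043131   7.7088046 ] [-2.18165054  0.24190469  0.0025237 ] [622.45382791 -98.31966159  75.15335594] [ 0.99964127 -0.02634999  0.00367786  0.00307803]
```

Call:
drive_tool --series '[{"hand": 0,"xyz": [0,0,0.003],"rotation": [0,0,0]},{"hand": 0,"xyz": [0,0,0.005],"rotation": [0,0,0]},{"hand": 0,"xyz": [0,0,0.005],"rotation": [0,0,0]}]'

```text
clock: 17.45
ee_pos: [622.3, -98.3, 75.3]
ee_rot: [1.0, -0.026, 0.004, 0.003]
force: [3.1, -12.2, 0.6]
opening: 12.6
```

Call:
drive_tool --series '[{"hand": 0,"xyz": [0.002,-0.002,0.001],"rotation": [0,0,0]},{"hand": 0,"xyz": [0.002,-0.004,0.001],"rotation": [0,0,0]},{"hand": 0,"xyz": [0.002,-0.004,0.001],"rotation": [0,0,0]}]'

```text
clock: 17.75
ee_pos: [622.4, -98.4, 75.3]
ee_rot: [1.0, -0.026, 0.003, 0.002]
force: [2.2, -8.6, 1.3]
opening: 12.4
```

Call:
drive_tool --series '[{"hand": 0,"xyz": [0.001,-0.002,0],"rotation": [0,0,0]},{"hand": 0,"xyz": [0.002,-0.004,0],"rotation": [0,0,0]},{"hand": 0,"xyz": [0.002,-0.006,0],"rotation": [0,0,0]},{"hand": 0,"xyz": [0.002,-0.006,0],"rotation": [0,0,0]}]'

```text
clock: 18.15
ee_pos: [622.5, -98.6, 75.3]
ee_rot: [1.0, -0.026, 0.002, 0.001]
force: [0.7, -5.7, 5.7]
opening: 12.1
```

Call:
drive_tool --series '[{"hand": 0,"xyz": [0,-0.002,0.003],"rotation": [0,0,0]},{"hand": 0,"xyz": [0,-0.005,0.004],"rotation": [0,0,0]},{"hand": 0,"xyz": [0,-0.005,0.004],"rotation": [0,0,0]}]'

```text
clock: 18.45
ee_pos: [622.4, -98.8, 75.3]
ee_rot: [1.0, -0.026, 0.002, -0.0]
force: [4.6, -1.8, -0.6]
opening: 12.1
```

Call:
drive_tool --series '[{"hand": 0.1,"xyz": [0,0,0],"rotation": [0,0,0]},{"hand": 0.2,"xyz": [0,0,0],"rotation": [0,0,0]},{"hand": 0.4,"xyz": [0,0,0],"rotation": [0,0,0]},{"hand": 0.4,"xyz": [0,0,0],"rotation": [0,0,0]},{"hand": 0.4,"xyz": [0,0,0],"rotation": [0,0,0]}]'

```text
clock: 18.95
ee_pos: [620.2, -98.6, 74.1]
ee_rot: [1.0, -0.026, -0.0, -0.0]
force: [0.8, 0.6, -0.1]
opening: 34.2
```

Call:
drive_tool --series '[{"hand": 0.4,"xyz": [0,0,0.03],"rotation": [0,0,0]},{"hand": 0.4,"xyz": [0,0,0.1],"rotation": [0,0,0]},{"hand": 0.4,"xyz": [0,0,0.2],"rotation": [0,0,0]},{"hand": 0.4,"xyz": [0,0,0.35],"rotation": [0,0,0]},{"hand": 0.4,"xyz": [0,0,0.45],"rotation": [0,0,0]},{"hand": 0.4,"xyz": [0,0,0.45],"rotation": [0,0,0]},{"hand": 0.4,"xyz": [0,0,0.45],"rotation": [0,0,0]}]'

```text
clock: 19.65
ee_pos: [621.2, -99.2, 211.1]
ee_rot: [1.0, -0.026, 0.001, 0.0]
force: [0.3, -0.1, 0.2]
opening: 34.1
```

```bash
python3 - <<'E'
from h import *
save("wrist","w8.png");K,T=cam("wrist");save("side","s8.png")
w=cv2.imread('pics/w8.png');t=cv2.resize(cv2.imread('pics/s8.png')[150:330,230:450],(440,360),interpolation=cv2.INTER_CUBIC)
cv2.imwrite('pics/c8.png',np.hstack([t,cv2.resize(w[:,80:560],(360,360))]))
np.save('T8.npy',T);print(T.round(3)[:3].tolist(),bot.sense()["ee_pos"],bot.sense()["force"])
E
```

```text
[[-0.052, -0.945, -0.323, 704.407], [-0.999, 0.049, 0.017, -102.615], [-0.0, 0.324, -0.946, 352.078]] [619.74467402 -98.77380557 208.18026188] [-0.23963531  0.08154553 -0.60658348]
```

View pics/c8.png

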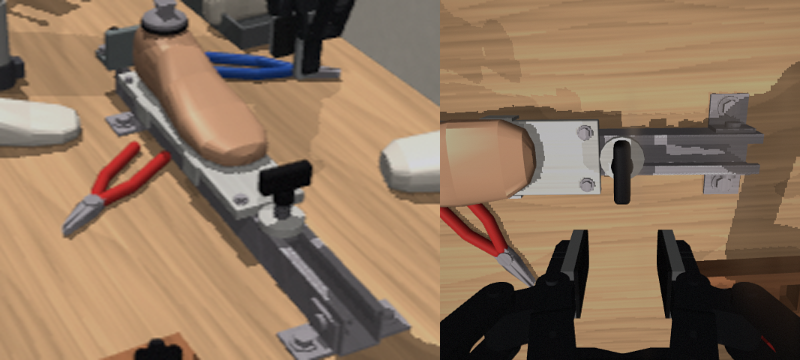

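```bash
python3 - <<'E'
from h import *
T=np.load('T8.npy');K,_=cam("wrist");g=cv2.cvtColor(cv2.imread('pics/w8.png'),cv2.COLOR_BGR2GRAY).astype(int)
r=g[170,270:310];print(r.tolist());u=270+np.abs(np.diff(r)).argmax()+.5;print('plate end',onz(K,T,(u,170),53))
bot.close_job()
E
```

```text
[124, 104, 99, 103, 119, 121, 123, 133, 131, 90, 78, 170, 175, 174, 173, 173, 173, 174, 174, 163, 106, 40, 62, 78, 74, 76, 76, 74, 74, 74, 75, 77, 77, 75, 76, 76, 74, 75, 75, 75]
plate end [654.7579669  -69.95143709  53.        ]
the job is handed in; nothing more can be done
```

The job is handed in. The stop is clamped in the rail, its collar against the sole plate, and the carriage is pressed on the plunger. No verdict was reported, and one of my last checks disagreed (see below).

**What I did:** I took the black T-bar stop from the block, put its nut down in the slot and slid it until I felt about 10 N on the plunger. I then pressed the handle down (about 14 N) and turned it 90° clockwise. When I raised the handle the nut caught: the position held while the vertical force fell. I unloaded the arm, let go and backed off, at about 20 s of the 64 s.

**Last checks that agreed:**
- **Upright and in place:** the side and wrist pictures show the stop upright, the bar across the rail and the collar on the plate. The pliers and plaster foot in view look unmoved.
- **Carriage force:** it read 11–12 N just before unloading. The handle moved back only about 0.5 mm as the arm unloaded. From that I expect about 9–11 N to remain, but this is inferred; I did not measure it after letting go.
- **Robot clear:** the force readings after backing off were about zero.

**Check that disagreed:** the last wrist-camera position of the plate end differed by 5–7 mm from the earlier one (y about -70, or -68.6 at mid-width, against -75.4). I put it down to viewing from another direction and an unsettled camera pose, because a real move that size would contradict the force readings. I handed in without resolving it.

**Not measured directly:** the height of the nut after release.

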